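# Lift the copper heatsink with tongs for inspection

## Task

Pick up the red-tipped tongs, close their jaws on the copper-coloured heatsink and hold it up about 10 cm above the middle of the lit white pad for inspection, squeezed between the jaws. Never touch the copper heatsink with the gripper itself (no fingerprints), and leave the other two heatsinks and everything else on the desk where they are. Finish while still holding the heatsink there in the tongs; do not put it down or let go.

Things in the scene. Friction and masses are not known exactly. Their poses are not given: they have to be found in the camera images.
- tongs: red-tipped sprung tongs lying on edge on the desk, the arms swinging level. 220 mm long, 28 mm high, 110 g, balanced near the grip. Origin: centre line, underside, below the middle of the black grip plates; x along the tongs to the jaws, z up. Hinge at x = -100 mm. No pose while the fingers hold them
- tongs_grip (a point): middle of the tongs' black grip plates, 14 mm above their underside. Plates 60 mm long (along x), 28 mm high, 54 mm over their outer faces when open. Squeezing them (along y) closes the jaws, 1.85 mm of jaw gap per mm. The spring pushes each out with about 4 N open, 8 N when the jaw gap is 30 mm: gripped to 48 mm they lift with the jaws open, 25 N clamps a part
- tongs_jaw (a point): middle between the red jaws, 85 mm ahead of the grip (+x), 14 mm above the underside. Each jaw 50 mm long, 6 mm thick, 28 mm high; gap between inner faces 70 mm open, 60 mm at 48 mm grip width, 30 mm (jaws parallel) at 32 mm grip width
- tongs_left (a joint): closing angle of the left arm of the tongs (the right one moves alike): 0 open, 0.108 at 30 mm jaw gap, 0.18 stop (3 mm gap)
- sink_copper: COPPER-coloured round finned heatsink, 30 mm diameter, 26 mm tall, about 70 g, standing upright on the dark mat; origin at the centre of its underside
- sink_silver: SILVER round finned heatsink, 30 mm diameter, 26 mm tall, about 70 g, standing upright on the dark mat; origin at the centre of its underside. Leave alone
- sink_blue: BLUE round finned heatsink, 30 mm diameter, 26 mm tall, about 70 g, standing upright on the dark mat; origin at the centre of its underside. Leave alone
- mat: fixed dark work mat, 200 x 310 x 4 mm (x, y, z), origin at the centre of its underside; the three heatsinks stand on it at least 95 mm apart, in a row along its y axis, in any order
- light_pad: fixed black pad with a lit white square top, 120 x 120 x 8 mm, origin at the centre of its underside, left or right of the mat
- mug: blue mug, 82 mm diameter, 95 mm tall, origin at the centre of its underside. Leave alone
- mouse: black computer mouse, 110 x 56 x 36 mm, origin at the centre of its underside. Leave alone
- jar: small orange jar, 52 mm diameter, 60 mm tall, origin at the centre of its underside. Leave alone
- screwdriver: screwdriver, 180 mm long, lying on the desk. Leave alone

How it is judged:
On the way, in this order (a step that is already met when the one before it is completed fails the run):
1. the tongs are gripped by the fingers and lifted off the desk (height (world z) of tongs above 0.015 m and contact force between the fingers and tongs above 1 N), for 0.1 s.
2. the copper heatsink is squeezed between the jaws and lifted off the mat (contact force between tongs and sink_copper above 1 N and contact force between the fingers and tongs above 1 N and contact force between sink_copper and the fingers below 0.1 N and contact force between sink_copper and mat below 0.1 N and x of sink_copper in the frame of tongs between 0.055 and 0.115 m and y of sink_copper in the frame of tongs between -0.02 and 0.02 m and z of sink_copper in the frame of tongs between -0.022 and 0.022 m and height (world z) of sink_copper above 0.02 m), for 0.2 s.
At the end, for the whole second after the job is handed in: Copper heatsink held still between the jaws (55-115 mm ahead of the tongs' origin, within 20 mm sideways, 22 mm in height), underside 60-170 mm above the desk, within 45 mm of the pad centre (level), touching no finger, mat or pad; the fingers hold the tongs 30 mm or more up (contact force between tongs and sink_copper above 1 N and contact force between the fingers and tongs above 1 N and contact force between sink_copper and the fingers below 0.1 N and contact force between sink_copper and mat below 0.1 N and x of sink_copper in the frame of tongs between 0.055 and 0.115 m and y of sink_copper in the frame of tongs between -0.02 and 0.02 m and z of sink_copper in the frame of tongs between -0.022 and 0.022 m and height (world z) of sink_copper between 0.06 and 0.17 m and horizontal distance between sink_copper and light_pad below 0.045 m and contact force between sink_copper and light_pad below 0.1 N and height (world z) of tongs above 0.03 m and linear speed of sink_copper below 0.03 m/s); the arm keeps its last pose, push and grip.
It fails at once if the gripper or arm touches the copper heatsink (contact force between sink_copper and the fingers above 0.3 N or contact force between sink_copper and the arm above 0.3 N).
It fails at once if another heatsink is moved by more than 15 mm (distance of any of sink_silver, sink_blue from where it was at the start of the episode above 0.015 m).
It fails at once if the mug, mouse, jar or screwdriver is moved by more than 15 mm (distance of any of mug, mouse, jar, screwdriver from where it was at the start of the episode above 0.015 m).
It also fails if it takes over 45 s, if anything falls off the work surface, if the arm or the gripper's body presses on something with over 40 N, if the wrist force passes 120 N, or if a joint passes its speed limit or range.

## Robot

A 7-joint arm with a two-finger parallel gripper is mounted at the origin on the work surface. World frame = base frame: x ahead of the robot, y to its left, z up, the work surface at z = 0. Lengths are in m, angles in rad, forces in N, time in s.
With the tool pointing down it reaches from about 0.4 to 0.85 m from the base axis. Payload 6.9 kg.
Tool frame: the origin (TCP) lies on the centre line of the jaws, within the pads' length; the fingertips stand manip.tip_extent ahead of it and the grasp point (between the pads) lies 11 mm behind it (manip.tip_extent is the distance from the TCP to the fingertips, in m); z points along the fingers, y is the line along which they close (so a half turn about z gives the same grasp; the last joint's range is limited). The gripper opens to 85 mm and grips with 20 to 120 N. Pads are 22 mm wide; open, the fingers measure 114 mm over their backs; the gripper's body (76 mm by 85 mm) begins 54 mm behind the grasp point. The pads swing forward as they close: fully open they stand 13 mm farther back than shut.
Start: joints at [1.325, 0.507, -0.238, 1.5, 0.126, 1.149, -0.155], TCP at [0.215, -0.587, 0.239] pointing down, gripper open.
Joint ranges: [-3.08, 3.08], [-0.24, 2.05], [-1.43, 1.35], [0, 2.5], [-1.52, 4.66], [0.17, 1.96], [-2.89, 2.89]. Speed limits (rad/s): [2.39, 2.39, 3.14, 3.14, 3.14, 3.14, 3.14].

## Interface

Orientations are given as a 3x3 rotation matrix whose columns are the frame's x, y, z axes.
In Python, from bench import manip gives the robot as it stands.
- The arm moves only by the tool nudge_tcp, called in YAML: its name, and indented under it one key for each argument. Schema: {"type":"object","properties":{"motion":{"type":"array","items":{"type":"array","items":{"type":"array","items":{"type":"number"},"minItems":6,"maxItems":6},"minItems":1,"maxItems":20},"minItems":1,"maxItems":1},"jaw":{"type":"number"},"only":{"type":"string"},"quiet":{"type":"boolean"},"lines":{"type":"string"}},"required":["motion"],"additionalProperties":false}. motion is a list that holds a single list of rows (three levels of brackets), with 1 to 20 rows, each of 6 numbers: dx, dy, dz in normalised numbers (1 is 1 m), then a rotation vector rx, ry, rz in normalised numbers (1 is 2 rad); each row is the pose to reach, as a shift and turn from the pose commanded when the call began, along the tool's axes at that moment; what a row does not reach only later rows make up. A row lasts 1/10 s, in which the tool goes at most 0.05 m and 0.15 rad, less where a joint would pass 70% of its speed; a pose out of reach is approached as far as the arm can. jaw is the opening from 0.0 (shut) to 1.0 (fully open), set as the call begins (left out keeps the last). The fingers move at their own pace and stop on an object; the grip force is fixed at half the most. Time passes only in rows, so rows that do not move let the fingers close. The tool returns the time, the measured TCP pose, the force, the opening and the grip force at its end. only (a regular expression) keeps the lines of the reply that match it, lines (a string "A,B") keeps lines A to B, and quiet returns only ok. Input that does not fit is refused with a message, and nothing moves.
- manip.get_state(): the state, without advancing time (a new reading comes with each control period).
- manip.grab_frame(name): name is "scene" or "top" or "wrist"; returns the picture (480x640x3 uint8, blue, green, red); there is no depth.
- manip.camera_info(name): a dict with "intrinsics" (3x3 intrinsics, pixels), "position" and "attitude" of the camera in the world; the wrist camera has in their place "mount" (4x4, takes a point from camera to tool coordinates, whose origin is the TCP and whose axes are the flange's). Camera axes: x right, y down, z forward; pixel columns grow to the right and rows downward; lengths in m; the calibration is good to about 2 mm. A picture is of the moment at which its call begins: read the wrist's pose just before it. camera_info takes no time and is no camera call.
- manip.finish_job(): hands the job in; it is judged then, once.
The state is a dict: "time": time; "qpos": joint angles; "joint_vel": joint speeds; "tau": joint torques, N m; "tcp_pos": TCP position; "tcp_rot": TCP orientation; "force": force on the tool from outside, world axes, zero at the start; "moment": the same for the moment, N m; "opening": opening from 0.0 (shut) to 1.0 (fully open); "finger_force": force on a finger pad.
Only numpy, scipy, OpenCV 4.12 (cv2) and the standard library are available. Lean on these libraries where they do the work, as an engineer would, in place of code of your own. Each camera call takes 0.05 s, during which the arm holds its last target. There are 200 camera calls.

## Working session

There is one attempt and no reset: what is moved stays moved. The work goes in short steps, Python scripts to look and compute and a tool call to move; the robot and the scene stay as the last step left them, time stands still between calls to the robot, and variables do not carry over. Pictures are saved under pics/ and viewed, at most 12 in all, crops included, and the job is handed in when it is done.

```bash
ls; mkdir -p pics; python3 - <<'E'
from bench import manip
import cv2,numpy as np
np.set_printoptions(precision=4,suppress=True)
for n in("scene","top"):
    cv2.imwrite(f"pics/{n}0.png",manip.grab_frame(n)); print(n,manip.camera_info(n))
print(manip.camera_info("wrist")); print(manip.tip_extent,manip.get_state())
E
```

```text
bench.py
pics
scene {'intrinsics': array([[492.8934,   0.    , 322.1062],
       [  0.    , 492.8934, 239.2777],
       [  0.    ,   0.    ,   1.    ]]), 'position': array([1.0437, 0.8892, 0.7467]), 'attitude': array([[-0.8851,  0.2589, -0.3867],
       [ 0.4652,  0.5131, -0.7213],
       [ 0.0116, -0.8184, -0.5746]])}
top {'intrinsics': array([[475.2075,   0.    , 315.2509],
       [  0.    , 475.2075, 234.8032],
       [  0.    ,   0.    ,   1.    ]]), 'position': array([ 0.337 , -0.0108,  1.1961]), 'attitude': array([[-0.0033, -0.9814,  0.1921],
       [-1.    ,  0.0019, -0.0077],
       [ 0.0072, -0.1922, -0.9813]])}
{'intrinsics': array([[372.3885,   0.    , 324.1987],
       [  0.    , 372.3885, 236.1021],
       [  0.    ,   0.    ,   1.    ]]), 'mount': array([[-0.0009, -0.9575, -0.2885,  0.0739],
       [ 1.    , -0.0006, -0.001 ,  0.0005],
       [ 0.0008, -0.2885,  0.9575, -0.1345],
       [ 0.    ,  0.    ,  0.    ,  1.    ]])}
0.008 {'time': 0.1, 'qpos': array([ 1.3245,  0.5083, -0.2375,  1.501 ,  0.1257,  1.1489, -0.1548]), 'joint_vel': array([ 0.0002, -0.0007,  0.    , -0.0036,  0.0005, -0.0001, -0.    ]), 'tau': array([ -0.0039, -62.1831,  -2.1939, -25.0203,   0.0126,   0.008 ,
         0.    ]), 'tcp_pos': array([ 0.2152, -0.5863,  0.2385]), 'tcp_rot': array([[ 0.9388,  0.3446, -0.0005],
       [ 0.3446, -0.9387,  0.0015],
       [ 0.    , -0.0016, -1.    ]]), 'force': array([-0.5681, -0.8806, -0.119 ]), 'moment': array([ 0.0055, -0.0226,  0.0056]), 'finger_force': 0.0, 'opening': 0.9958971469609278}
```

View pics/top0.png

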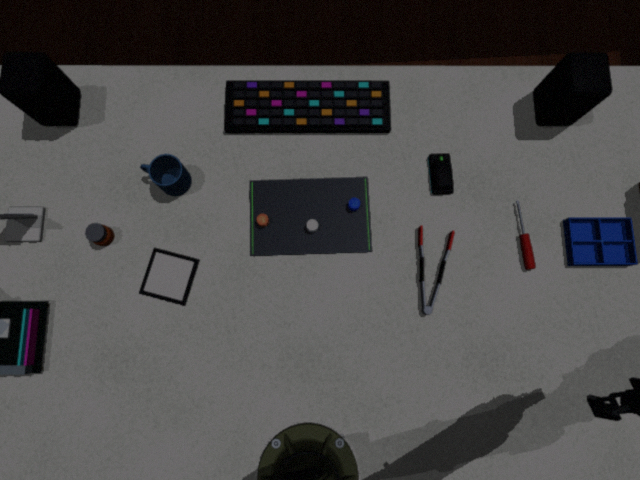

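View pics/scene0.png

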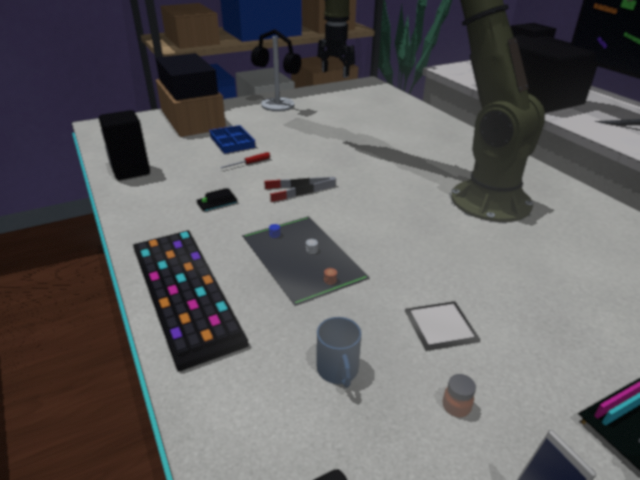

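Top view: tongs hinge at (427,310), jaws (421,236) and (453,240), copper (262,220), silver (312,226), blue (354,204), pad (170,277), mug (170,173), jar (99,234). The scene view agrees.

```bash
cat > h.py <<'E'
from bench import manip
import cv2,numpy as np
np.set_printoptions(precision=4,suppress=True)
def onplane(n,px,z,info=None,pose=None):
    c=manip.camera_info(n)
    if n=="wrist":
        p,R=pose; M=c["mount"]; A=R@M[:3,:3]; o=p+R@M[:3,3]
    else: A=c["attitude"]; o=c["position"]
    d=A@np.linalg.solve(c["intrinsics"],np.array([px[0],px[1],1.]))
    return o+d*(z-o[2])/d[2]
def blobs(m,amin=8):
    n,l,s,c=cv2.connectedComponentsWithStats(m.astype(np.uint8))
    return [(c[i].round(1),s[i]) for i in range(1,n) if s[i,4]>=amin]
E
python3 - <<'E'
from h import *
im=cv2.imread("pics/top0.png"); hsv=cv2.cvtColor(im,cv2.COLOR_BGR2HSV); H,S,V=[hsv[...,i].astype(int) for i in range(3)]
red=((H<8)|(H>172))&(S>130)&(V>60)
for c,s in blobs(red): print("red",c,s,onplane("top",c,.028))
cop=(H<15)&(S>90)&(V>60)
for c,s in blobs(cop): print("cop",c,s,onplane("top",c,.020))
dark=(V<60)
for c,s in blobs(dark,20):
    if 400<c[0]<470 and 200<c[1]<330 or 130<c[0]<205 and 240<c[1]<310: print("dark",c,s,onplane("top",c,.028),onplane("top",c,.008))
cv2.imwrite("pics/top0c.png",cv2.resize(im[215:325,395:475],None,fx=5,fy=5,interpolation=cv2.INTER_CUBIC))
m=cv2.resize(im[160:320,230:400],None,fx=4,fy=4)
for n,px in(("silver",(312,224)),("blue",(354,202)),("cop",(262,218))): print(n,onplane("top",px,.026))
E
```

```text
red [420.8 235.8] [420 226   3  19  37] [ 0.5626 -0.2846  0.028 ]
red [451.  239.5] [449 231   5  18  39] [ 0.5531 -0.36    0.028 ]
red [528.6 251.2] [523 234  12  35 213] [ 0.523  -0.5524  0.028 ]
cop [262.  218.9] [257 213  11  12 104] [0.6086 0.1149 0.02  ]
cop [421.1 235.4] [420 226   3  19  42] [ 0.5652 -0.2873  0.02  ]
cop [451.2 240.5] [449 232   6  18  36] [ 0.552  -0.3627  0.02  ]
cop [528.7 251.1] [523 234  12  35 189] [ 0.5245 -0.5563  0.02  ]
dark [419.5 272. ] [415 227  11  90 509] [ 0.4716 -0.2772  0.028 ] [ 0.4739 -0.2818  0.008 ]
dark [439.8 269.7] [426 232  26  74 380] [ 0.4771 -0.3278  0.028 ] [ 0.4795 -0.3332  0.008 ]
dark [170.1 277.1] [139 248  61  58 710] [0.4605 0.337  0.028 ] [0.4626 0.3429 0.008 ]
silver [ 0.5938 -0.0118  0.026 ]
blue [ 0.651  -0.1188  0.026 ]
cop [0.6096 0.1143 0.026 ]
```

View pics/top0c.png

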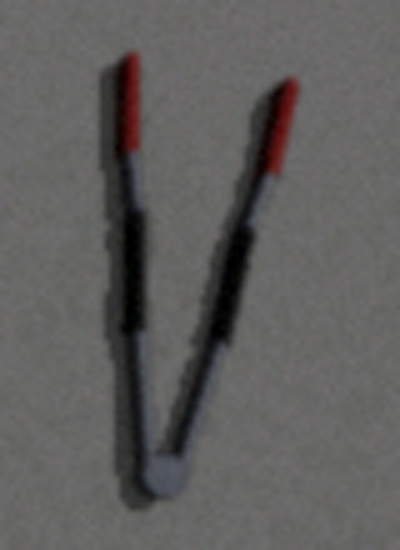

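```bash
cat >> h.py <<'E'
def delta(p,yaw,R=None,q=None):
    """tool-axis shift and turn from present pose to pos p, tool down, tool x at yaw"""
    from scipy.spatial.transform import Rotation as Ro
    s=manip.get_state(); R=s["tcp_rot"]
    c,n=np.cos(yaw),np.sin(yaw); G=np.array([[c,n,0],[n,-c,0],[0,0,-1.]])
    return R.T@(np.array(p)-s["tcp_pos"]), Ro.from_matrix(R.T@G).as_rotvec()
E
python3 - <<'E'
from h import *
P={k:onplane("top",(395+u/5,215+v/5),.028) for k,(u,v) in dict(gl=(135,271),gr=(231,285),h=(166,475),jl=(128,103),jr=(281,125)).items()}
g=(P["gl"]+P["gr"])/2; j=(P["jl"]+P["jr"])/2
for a in P: print(a,P[a])
print("grip",g,"jaw",j,"dist g-j",np.linalg.norm(g-j),"h-g",np.linalg.norm(g-P["h"]),"width",np.linalg.norm(P["gl"]-P["gr"]),np.linalg.norm(P["jl"]-P["jr"]))
d=j-P["h"]; yaw=np.arctan2(d[1],d[0]); print("yaw",yaw)
print(delta([g[0],g[1],.20],yaw))
E
```

```text
gl [ 0.4785 -0.2837  0.028 ]
gr [ 0.4714 -0.3309  0.028 ]
h [ 0.3787 -0.2942  0.028 ]
jl [ 0.5632 -0.2842  0.028 ]
jr [ 0.5518 -0.3604  0.028 ]
grip [ 0.475  -0.3073  0.028 ] jaw [ 0.5575 -0.3223  0.028 ] dist g-j 0.08386104654348787 h-g 0.09714799264721215 width 0.047737619255724444 0.07709689203064435
yaw -0.15578461695229362
(array([ 0.34  , -0.1723,  0.0388]), array([-0.0015,  0.0004,  0.5076]))
```

Units first: turns go in shares of 2 rad. So 0.508 rad / 2 = 0.254.

nudge_tcp:
  motion:
    - [[0.05,-0.025,0.005,0,0,0.05],[0.1,-0.05,0.01,0,0,0.1],[0.15,-0.075,0.02,0,0,0.15],[0.2,-0.1,0.02,0,0,0.2],[0.25,-0.125,0.03,0,0,0.25],[0.29,-0.15,0.04,0,0,0.254],[0.34,-0.172,0.039,0,0,0.254],[0.34,-0.172,0.039,0,0,0.254],[0.34,-0.172,0.039,0,0,0.254],[0.34,-0.172,0.039,0,0,0.254]]
  jaw: 1.0

```text
time: 1.1
tcp_pos: [0.4755, -0.3073, 0.1998]
tcp_rot: [[0.988, -0.153, -0.001], [-0.153, -0.988, 0.0], [-0.001, -0.0, -1.0]]
force: [-1.7, -0.9, -0.0]
opening: 1.001
finger_force: 0.0
```

```bash
python3 - <<'E'
from h import *
s=manip.get_state(); im=manip.grab_frame("wrist"); cv2.imwrite("pics/w1.png",im); np.savez("w1.npz",p=s["tcp_pos"],R=s["tcp_rot"]); print(s["joint_vel"])
E
```

```text
[ 0.0388 -0.0068  0.0303  0.0034  0.0056 -0.0002  0.004 ]
```

View pics/w1.png

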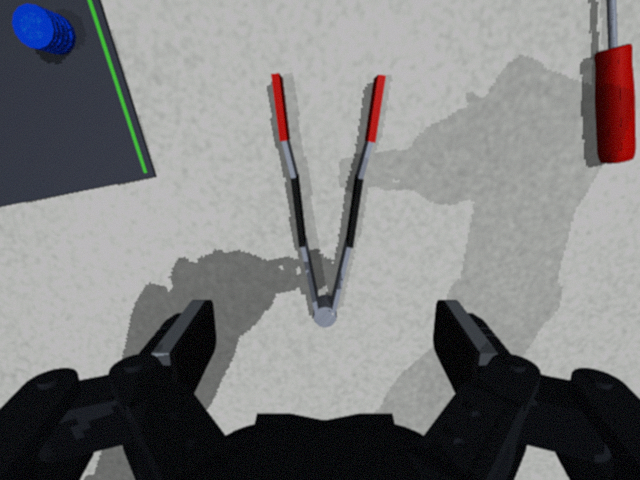

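Wrist view: tongs upright, plates (295,178)-(304,246) and (360,178)-(351,247), hinge (325,314), jaw tips (277,74),(381,76).

```bash
python3 - <<'E'
from h import *
w=np.load("w1.npz"); pose=(w["p"],w["R"])
f=lambda u,v:onplane("wrist",(u,v),.028,pose=pose)
gl=(f(295,178)+f(303,246))/2; gr=(f(360,178)+f(352,247))/2; hh=f(325,314); j=(f(277,74)+f(381,76)+f(284,141)+f(373,141))/4
g=(gl+gr)/2; d=j-hh; yaw=np.arctan2(d[1],d[0])
print(g,j,hh,"w",np.linalg.norm(gl-gr),np.linalg.norm(g-j),np.linalg.norm(g-hh),yaw)
g2=hh+.1*d/np.linalg.norm(d); print(g2)
print(delta([g[0],g[1],.014],yaw))
E
```

```text
[ 0.4767 -0.3102  0.028 ] [ 0.559  -0.3239  0.028 ] [ 0.3833 -0.2936  0.028 ] w 0.047909382094313196 0.083389081733324 0.09489903110495479 -0.17072553803338006
[ 0.4818 -0.3106  0.028 ]
(array([0.0025, 0.0012, 0.186 ]), array([0.0004, 0.0011, 0.0143]))
```

In the tool's units: 0.014 rad / 2 = 0.007.

nudge_tcp:
  motion:
    - [[0.003,0.001,0.04,0,0,0.007],[0.003,0.001,0.08,0,0,0.007],[0.003,0.001,0.12,0,0,0.007],[0.003,0.001,0.15,0,0,0.007],[0.003,0.001,0.17,0,0,0.007],[0.003,0.001,0.187,0,0,0.007],[0.003,0.001,0.187,0,0,0.007],[0.003,0.001,0.187,0,0,0.007]]
  jaw: 1.0

```text
time: 1.95
tcp_pos: [0.4771, -0.3108, 0.0135]
tcp_rot: [[0.985, -0.171, -0.001], [-0.171, -0.985, -0.0], [-0.001, 0.0, -1.0]]
force: [-0.5, 0.6, 1.1]
opening: 1.003
finger_force: 0.0
```

nudge_tcp:
  motion:
    - [[0,0,0,0,0,0],[0,0,0,0,0,0],[0,0,0,0,0,0],[0,0,0,0,0,0],[0,0,0,0,0,0],[0,0,0,0,0,0],[0,0,0,0,0,0],[0,0,0,0,0,0]]
  jaw: 0.55

```text
time: 2.75
tcp_pos: [0.479, -0.3102, 0.0149]
tcp_rot: [[0.986, -0.17, 0.003], [-0.17, -0.986, -0.002], [0.003, 0.001, -1.0]]
force: [-0.7, -0.2, 8.4]
opening: 0.558
finger_force: 7.1
```

```bash
python3 - <<'E'
from h import *
cv2.imwrite("pics/w2.png",manip.grab_frame("wrist"))
E
```

```text
(no output)
```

View pics/w2.png

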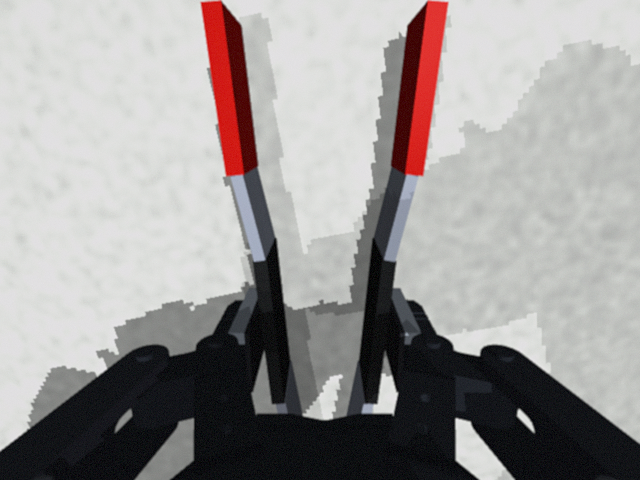

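Jaws symmetric at (226,90)/(420,90), pads on both plates at (245,310)/(400,310). Lift.

nudge_tcp:
  motion:
    - [[0,0,-0.01,0,0,0],[0,0,-0.025,0,0,0],[0,0,-0.05,0,0,0],[0,0,-0.08,0,0,0],[0,0,-0.1,0,0,0],[0,0,-0.12,0,0,0],[0,0,-0.12,0,0,0],[0,0,-0.12,0,0,0],[0,0,-0.12,0,0,0]]

```text
time: 3.7
tcp_pos: [0.4774, -0.3092, 0.1325]
tcp_rot: [[0.986, -0.169, -0.001], [-0.169, -0.986, 0.001], [-0.002, -0.001, -1.0]]
force: [0.0, -0.0, -1.7]
opening: 0.552
finger_force: 4.7
```

```bash
python3 - <<'E'
from h import *
cv2.imwrite("pics/w3.png",manip.grab_frame("wrist"))
t=manip.grab_frame("top");cv2.imwrite("pics/top3.png",t)
print(manip.get_state()["force"])
p=onplane("top",(262,218.5),.026)
print(p,delta([.5245,.1145,.135],0))
E
```

```text
[ 0.2773 -0.9504 -1.7579]
[0.6083 0.1143 0.026 ] (array([-0.0254, -0.4255, -0.0023]), array([-0.0009,  0.0018, -0.1701]))
```

View pics/w3.png

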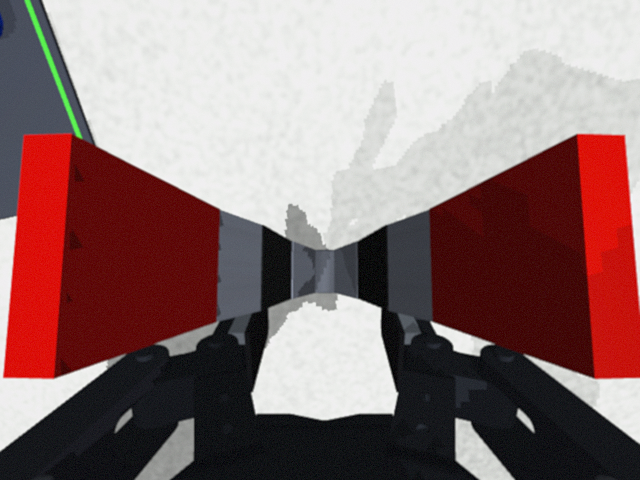

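The wrist view shows the tongs end-on (jaw faces at (40,256)/(605,256), about 43 mm from the camera). They have pivoted about 55° jaws-up: with toed arms the pads bear on their front edge, ahead of the balance point. I'll flatten them by dragging the hinge end on the desk, then regrip about 10 mm further back and tighter.

nudge_tcp:
  motion:
    - [[-0.02,0,0.01,0,0,0],[-0.04,0,0.03,0,0,0],[-0.04,0,0.04,0,0,0],[-0.03,0,0.05,0,0,0],[-0.015,0,0.06,0,0,0],[0,0,0.07,0,0,0],[0.01,0,0.08,0,0,0],[0.015,0,0.09,0,0,0],[0.02,0,0.1,0,0,0],[0.025,0,0.105,0,0,0],[0.03,0,0.11,0,0,0],[0.035,0,0.113,0,0,0],[0.035,0,0.115,0,0,0],[0.035,0,0.115,0,0,0]]

```text
time: 5.2
tcp_pos: [0.5124, -0.3155, 0.0182]
tcp_rot: [[0.986, -0.169, -0.0], [-0.169, -0.986, 0.0], [-0.0, -0.0, -1.0]]
force: [-0.2, -0.6, 0.4]
opening: 0.551
finger_force: 0.0
```

```bash
python3 - <<'E'
from h import *
cv2.imwrite("pics/w4.png",manip.grab_frame("wrist"))
E
```

```text
(no output)
```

View pics/w4.png

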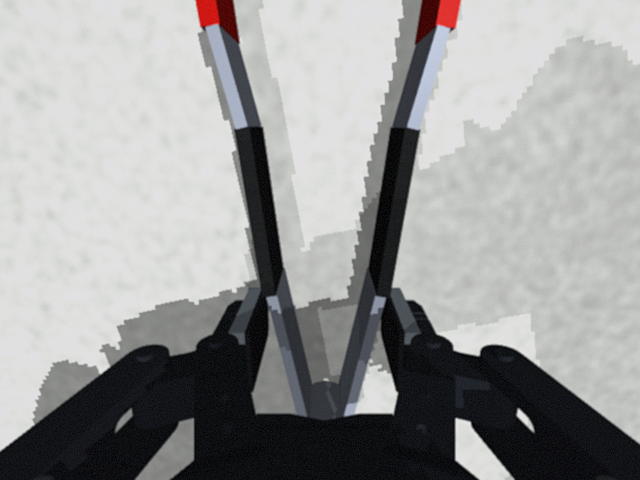

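Tongs flat again, open, plates now (248,128)-(270,297) and (405,128)-(378,297); the pads are at their rear end.

```bash
python3 - <<'E'
from h import *
s=manip.get_state(); pose=(s["tcp_pos"],s["tcp_rot"])
def m(l):
    P=[onplane("wrist",u,.028,pose=pose) for u in l]; return [s["tcp_rot"].T@(p-s["tcp_pos"]) for p in P]
for n,l in dict(w4=[(248,128),(405,128),(270,297),(378,297)]).items(): print(n,np.array(m(l)))
p=s["tcp_pos"].copy(); p[2]=.0149; pose=(p,s["tcp_rot"])
print("w2",np.array(m([(265,258),(385,258),(282,403),(372,403)])))
E
```

```text
w4 [[ 0.0728 -0.0245 -0.0096]
 [ 0.0727  0.0261 -0.0096]
 [ 0.0129 -0.02   -0.0096]
 [ 0.0129  0.0198 -0.0096]]
w2 [[ 0.0295 -0.0205 -0.0096]
 [ 0.0295  0.0211 -0.0096]
 [-0.0312 -0.0167 -0.0096]
 [-0.0313  0.0188 -0.0096]]
```

nudge_tcp:
  motion:
    - [[0,0,0,0,0,0],[0,0,0,0,0,0],[0,0,0,0,0,0],[0.015,0,0,0,0,0],[0.034,0,0.003,0,0,0],[0.034,0,0.003,0,0,0],[0.034,0,0.003,0,0,0]]
  jaw: 1.0

```text
time: 5.95
tcp_pos: [0.5456, -0.321, 0.015]
tcp_rot: [[0.986, -0.169, -0.001], [-0.169, -0.986, 0.0], [-0.001, -0.0, -1.0]]
force: [-0.2, 0.7, -0.8]
opening: 0.997
finger_force: 0.0
```

nudge_tcp:
  motion:
    - [[0,0,0,0,0,0],[0,0,0,0,0,0],[0,0,0,0,0,0],[0,0,0,0,0,0],[0,0,0,0,0,0],[0,0,0,0,0,0],[0,0,0,0,0,0]]
  jaw: 0.51

```text
time: 6.65
tcp_pos: [0.5462, -0.3218, 0.0164]
tcp_rot: [[0.985, -0.17, 0.001], [-0.17, -0.985, -0.001], [0.001, 0.001, -1.0]]
force: [0.1, 0.1, 5.6]
opening: 0.511
finger_force: 7.8
```

nudge_tcp:
  motion:
    - [[0,0,-0.003,0,0,0],[0,0,-0.006,0,0,0],[0,0,-0.009,0,0,0],[0,0,-0.012,0,0,0],[0,0,-0.015,0,0,0],[0,0,-0.018,0,0,0],[0,0,-0.021,0,0,0],[0,0,-0.024,0,0,0],[0,0,-0.026,0,0,0],[0,0,-0.026,0,0,0]]

```text
time: 7.65
tcp_pos: [0.5462, -0.3213, 0.0417]
tcp_rot: [[0.986, -0.169, 0.0], [-0.169, -0.986, -0.0], [0.001, 0.0, -1.0]]
force: [-0.0, 0.1, -1.3]
opening: 0.512
finger_force: 5.8
```

```bash
python3 - <<'E'
from h import *
cv2.imwrite("pics/w5.png",manip.grab_frame("wrist"))
E
```

```text
(no output)
```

View pics/w5.png

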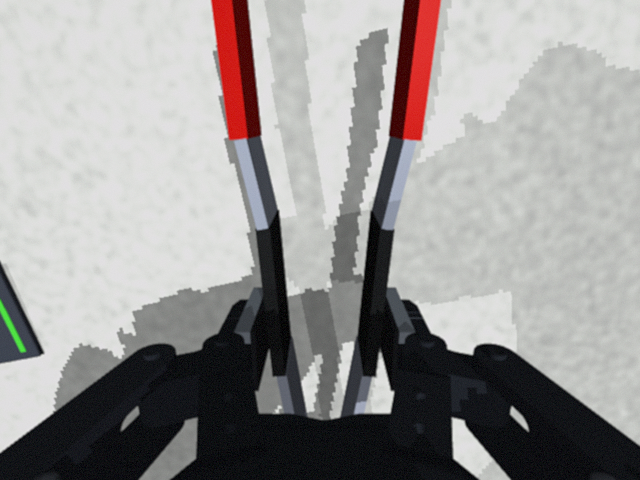

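Now level: jaws at (237,70)/(418,70), plate centres at v≈300, shadow detached. Lift further gently and check the jaw rows numerically.

```bash
cat >> h.py <<'E'
def jaws():
    im=manip.grab_frame("wrist"); h=cv2.cvtColor(im,cv2.COLOR_BGR2HSV); H,S,V=[h[...,i].astype(int) for i in range(3)]
    m=((H<5)|(H>175))&(S>180)&(V>150)
    return im,blobs(m,200)
E
```

nudge_tcp:
  motion:
    - [[0,0,-0.005,0,0,0],[0,0,-0.012,0,0,0],[0,0,-0.02,0,0,0],[0,0,-0.028,0,0,0],[0,0,-0.036,0,0,0],[0,0,-0.044,0,0,0],[0,0,-0.052,0,0,0],[0,0,-0.058,0,0,0],[0,0,-0.06,0,0,0],[0,0,-0.06,0,0,0]]

```text
time: 8.7
tcp_pos: [0.5462, -0.3213, 0.1016]
tcp_rot: [[0.986, -0.169, 0.0], [-0.169, -0.986, -0.0], [0.0, 0.0, -1.0]]
force: [0.5, -0.4, -1.2]
opening: 0.508
finger_force: 5.8
```

```bash
python3 - <<'E'
from h import *
print(jaws()[1])
print(delta([.5145,.115,.1],0))
E
```

```text
[(array([229.7,  67.8]), array([ 212,    0,   36,  139, 2639], dtype=int32)), (array([420.7,  67.7]), array([ 403,    0,   37,  140, 2642], dtype=int32))]
(array([-0.1049, -0.4245,  0.0013]), array([-0.0001,  0.0001, -0.1702]))
```

In the tool's units: -0.17 rad / 2 = -0.085.

nudge_tcp:
  motion:
    - [[-0.002,-0.008,0,0,0,-0.0015],[-0.006,-0.025,0,0,0,-0.005],[-0.011,-0.045,0,0,0,-0.009],[-0.016,-0.07,0,0,0,-0.015],[-0.023,-0.095,0,0,0,-0.02],[-0.03,-0.12,0,0,0,-0.025],[-0.036,-0.145,0,0,0,-0.03],[-0.042,-0.17,0,0,0,-0.035],[-0.048,-0.195,0,0,0,-0.04],[-0.054,-0.22,0,0,0,-0.045],[-0.06,-0.245,0,0,0,-0.05],[-0.067,-0.27,0,0,0,-0.055],[-0.073,-0.295,0,0,0,-0.06],[-0.08,-0.32,0,0,0,-0.065],[-0.085,-0.345,0,0,0,-0.07],[-0.091,-0.37,0,0,0,-0.075],[-0.097,-0.392,0,0,0,-0.079],[-0.101,-0.41,0,0,0,-0.0825],[-0.104,-0.42,0,0,0,-0.0845],[-0.105,-0.425,0,0,0,-0.085]]

```text
time: 10.75
tcp_pos: [0.5136, 0.1172, 0.1012]
tcp_rot: [[1.0, 0.002, -0.001], [0.002, -1.0, 0.0], [-0.001, -0.0, -1.0]]
force: [0.0, -1.7, -1.3]
opening: 0.511
finger_force: 5.8
```

nudge_tcp:
  motion:
    - [[0,0,0,0,0,0],[0,0,0,0,0,0]]

```text
time: 10.95
tcp_pos: [0.5145, 0.1145, 0.1012]
tcp_rot: [[1.0, -0.001, -0.0], [-0.001, -1.0, -0.001], [-0.0, 0.001, -1.0]]
force: [-0.2, 0.0, -1.5]
opening: 0.511
finger_force: 5.8
```

```bash
python3 - <<'E'
from h import *
s=manip.get_state(); im,b=jaws(); print(b)
pose=(s["tcp_pos"],s["tcp_rot"]); np.savez("w6.npz",p=pose[0],R=pose[1])
cv2.imwrite("pics/w6.png",im)
h=cv2.cvtColor(im,cv2.COLOR_BGR2HSV);H,S,V=[h[...,i].astype(int) for i in range(3)]
for c,st in blobs((H>=5)&(H<20)&(S>80)&(V>80),200): print("cop",c,st,onplane("wrist",c,.018,pose=pose))
zt=pose[0][2]+.0116
for c in b: # rear end of jaw top face: x=+60 in tongs
    st=c[1]; print(s["tcp_rot"].T@(onplane("wrist",(st[0]+st[2]/2,st[1]+st[3]-1),zt,pose=pose)-pose[0]))
E
```

```text
[(array([230.1,  68. ]), array([ 212,    0,   36,  139, 2681], dtype=int32)), (array([421. ,  68.2]), array([ 403,    0,   38,  141, 2808], dtype=int32))]
cop [324.7  85.3] [ 296   54   58   63 2815] [0.6086 0.114  0.018 ]
[ 0.0697 -0.0299 -0.0116]
[ 0.069   0.0314 -0.0116]
```

View pics/w6.png

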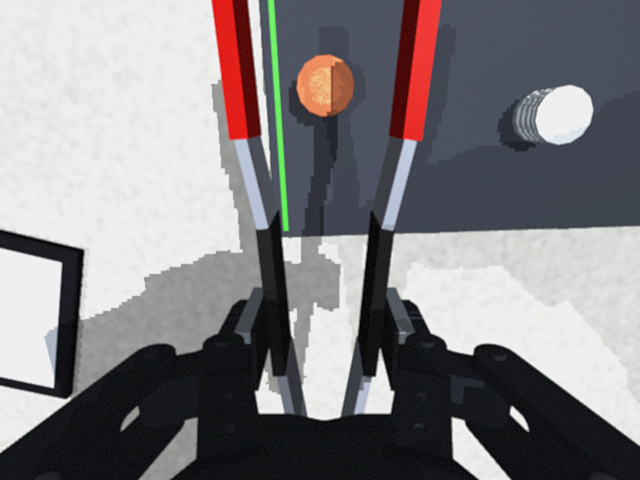

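Copper (325,85) sits centred between the jaws (230/421), offset under 1 mm; silver (562,115) well clear. Lower and clamp.

nudge_tcp:
  motion:
    - [[0,0,0.005,0,0,0],[0,0,0.012,0,0,0],[0,0,0.02,0,0,0],[0,0,0.028,0,0,0],[0,0,0.036,0,0,0],[0,0,0.044,0,0,0],[0,0,0.052,0,0,0],[0,0,0.06,0,0,0],[0,0,0.067,0,0,0],[0,0,0.073,0,0,0],[0,0,0.077,0,0,0],[0,0,0.077,0,0,0]]

```text
time: 12.2
tcp_pos: [0.5143, 0.1153, 0.0238]
tcp_rot: [[1.0, -0.0, -0.001], [-0.0, -1.0, -0.0], [-0.001, 0.0, -1.0]]
force: [-0.4, -0.9, -1.3]
opening: 0.512
finger_force: 5.8
```

```bash
python3 -c "
from h import *
print(jaws()[1])"
```

```text
[(array([230.1,  67.8]), array([ 213,    0,   35,  139, 2704], dtype=int32)), (array([421.,  68.]), array([ 403,    0,   38,  141, 2820], dtype=int32))]
```

nudge_tcp:
  motion:
    - [[0,0,0,0,0,0],[0,0,0,0,0,0],[0,0,0,0,0,0],[0,0,0,0,0,0],[0,0,0,0,0,0],[0,0,0,0,0,0],[0,0,0,0,0,0],[0,0,0,0,0,0],[0,0,0,0,0,0],[0,0,0,0,0,0]]
  jaw: 0.0

```text
time: 13.25
tcp_pos: [0.5147, 0.1155, 0.0244]
tcp_rot: [[1.0, -0.0, 0.0], [-0.0, -1.0, 0.0], [0.0, -0.0, -1.0]]
force: [-0.3, 0.0, 2.6]
opening: 0.349
finger_force: 60.4
```

```bash
python3 - <<'E'
from h import *
im,b=jaws(); cv2.imwrite("pics/w7.png",im); print(b)
E
```

```text
[(array([266.8,  67.1]), array([ 255,    0,   24,  138, 2604], dtype=int32)), (array([384.4,  67.6]), array([ 372,    0,   27,  139, 2748], dtype=int32))]
```

View pics/w7.png

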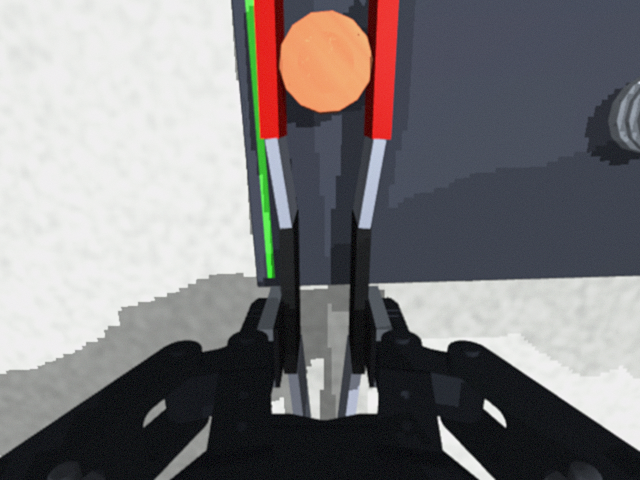

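Heatsink (326,62) clamped between the parallel jaws, 60 N. Lift.

nudge_tcp:
  motion:
    - [[0,0,-0.003,0,0,0],[0,0,-0.008,0,0,0],[0,0,-0.014,0,0,0],[0,0,-0.022,0,0,0],[0,0,-0.03,0,0,0],[0,0,-0.04,0,0,0],[0,0,-0.05,0,0,0],[0,0,-0.06,0,0,0],[0,0,-0.07,0,0,0],[0,0,-0.08,0,0,0],[0,0,-0.09,0,0,0],[0,0,-0.097,0,0,0],[0,0,-0.102,0,0,0],[0,0,-0.102,0,0,0]]

```text
time: 14.7
tcp_pos: [0.5149, 0.1155, 0.1269]
tcp_rot: [[1.0, -0.0, 0.001], [-0.0, -1.0, 0.0], [0.001, -0.0, -1.0]]
force: [0.2, 0.2, -2.3]
opening: 0.347
finger_force: 60.0
```

```bash
python3 - <<'E'
from h import *
im,b=jaws(); print(b)
h=cv2.cvtColor(im,cv2.COLOR_BGR2HSV);H,S,V=[h[...,i].astype(int) for i in range(3)]
for c,st in blobs((H>=5)&(H<20)&(S>80)&(V>80),200): print("cop",c,st)
# pad centre from white square inside black frame, two cameras
for n in("top","scene"):
    t=manip.grab_frame(n); V=t.max(2); cs,hi=cv2.findContours((V<75).astype(np.uint8),cv2.RETR_CCOMP,cv2.CHAIN_APPROX_SIMPLE)
    for c in cs:
        (x,y),wh,a=cv2.minAreaRect(c); p=onplane(n,(x,y),.008)
        if min(wh)>20 and max(wh)<100 and abs(p[1]-.343)<.06 and abs(p[0]-.463)<.06: print(n,(x,y),wh,p)
print(delta([.463-.094,.343,.126],0))
E
```

```text
[(array([267.3,  67.3]), array([ 255,    0,   24,  138, 2576], dtype=int32)), (array([384. ,  67.5]), array([ 372,    0,   26,  139, 2696], dtype=int32))]
cop [325.2  61.8] [ 278   11   95  102 7424]
top (168.39999389648438, 275.79998779296875) (41.10960388183594, 44.27188491821289) [0.4659 0.3474 0.008 ]
(array([-0.1454, -0.2277,  0.    ]), array([ 0.0002,  0.0007, -0.0002]))
```

nudge_tcp:
  motion:
    - [[-0.003,-0.004,0,0,0,0],[-0.008,-0.013,0,0,0,0],[-0.015,-0.025,0,0,0,0],[-0.025,-0.04,0,0,0,0],[-0.036,-0.057,0,0,0,0],[-0.048,-0.075,0,0,0,0],[-0.06,-0.094,0,0,0,0],[-0.072,-0.113,0,0,0,0],[-0.084,-0.132,0,0,0,0],[-0.096,-0.151,0,0,0,0],[-0.108,-0.17,0,0,0,0],[-0.119,-0.188,0,0,0,0],[-0.129,-0.204,0,0,0,0],[-0.137,-0.216,0,0,0,0],[-0.142,-0.224,0,0,0,0],[-0.145,-0.229,0,0,0,0],[-0.145,-0.229,0,0,0,0],[-0.145,-0.229,0,0,0,0],[-0.145,-0.229,0,0,0,0],[-0.145,-0.229,0,0,0,0]]

```text
time: 16.85
tcp_pos: [0.3701, 0.3438, 0.1263]
tcp_rot: [[1.0, -0.002, 0.0], [-0.002, -1.0, -0.0], [0.0, 0.0, -1.0]]
force: [-0.4, -0.2, -1.7]
opening: 0.346
finger_force: 60.0
```

```bash
python3 - <<'E'
from h import *
im,b=jaws(); print(b); cv2.imwrite("pics/w8.png",im)
cv2.imwrite("pics/s8.png",manip.grab_frame("scene")[220:440,300:560].repeat(2,0).repeat(2,1))
E
```

```text
[(array([267.2,  67.1]), array([ 255,    0,   24,  138, 2536], dtype=int32)), (array([383.8,  67.4]), array([ 372,    0,   26,  139, 2603], dtype=int32))]
```

View pics/w8.png

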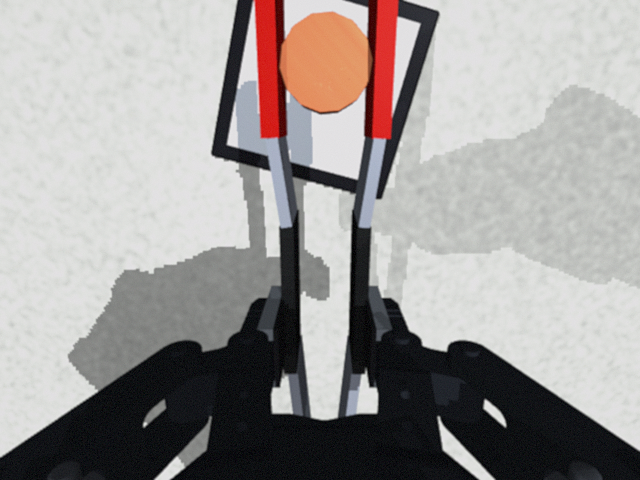

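View pics/s8.png

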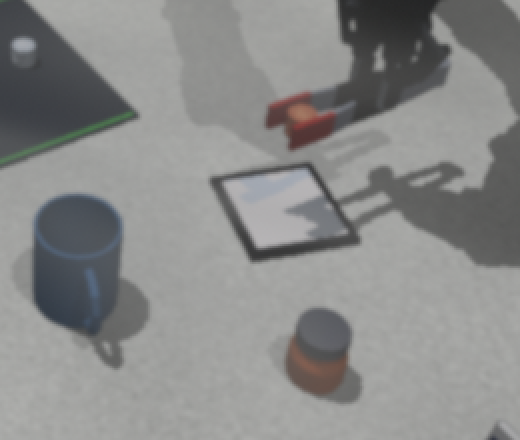

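Heatsink at (326,62), still in the jaws above the pad (pad corners (216,152), (380,195) and (436,12)). The scene view shows it held up over the pad with the mug and jar untouched.

```bash
python3 -c "
from bench import manip
print(manip.finish_job())"
```

```text
the job is handed in; nothing more can be done
None
```

I handed the job in with the copper heatsink clamped in the tongs about 10 cm above the middle of the lit pad, at about 17 s of the 45 s; on the first lift the tongs pivoted jaws-up, so I laid them flat on the desk, re-gripped further back and carried on (no verdict was returned).

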